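# Eject a battery module from the leaning charging dock

### The arm

A 6-joint arm with a two-finger parallel gripper is mounted at the origin on a cart in front of the work surface, level with it; the furniture and walls round the work are solid. World frame = base frame: x ahead of the robot, y to its left, z up, the work surface at z = 0. Lengths are in m, angles in degrees, forces in N, time in s.
With the tool pointing down it reaches from about 0.4 to 0.825 m from the base axis. Payload 7 kg.
Tool frame: the origin (TCP) lies midway between the tips of the shut fingers; the grasp point (between the pads) lies 19 mm behind it; z points along the fingers, y is the line along which they close (so a half turn about z gives the same grasp; the last joint's range is limited). The gripper opens to 88 mm and grips with 3 to 60 N. Pads are 19 mm wide; open, the fingers measure 130 mm over their backs; the gripper's body (78 mm by 193 mm) begins 47 mm behind the grasp point.
Start: joints at [16.507, 20.546, 0.682, 0, -70.136, -16.507], TCP at [0.675, -0, 0.227] pointing down, gripper open.
Joint ranges: [-176.03, 176.03], [-82.01, 121.73], [-58.28, 71.71], [-173.87, 95.51], [-174.79, -0.11], [-173.66, 173.66]. Speed limits (degrees/s): [136.94, 136.94, 172.46, 180, 180, 180].

### API

Orientations are given as [roll, pitch, yaw] about the fixed x, y, z axes, in that order (R = Rz(yaw) Ry(pitch) Rx(roll)).
In Python, from plant import telemetry, viewer, workorder gives the robot as it stands. The module is installed in compiled form; this text tells all that it offers.
- The arm moves only by the tool carry_out, never from a script. Its argument "rows" is a list of rows, each a list of 6 numbers: the shift along the tool's x, y, z in m, then the turn, a rotation vector about the tool's x, y, z in rad. In form: [[tx, ty, tz, ax, ay, az], ...]. A call has 1 to 8 rows; each row is the pose to reach, as a shift and turn from the pose commanded when the call began, along the tool's axes at that moment; what a row does not reach only later rows make up. A row lasts 1/8 s, in which the tool goes at most 62.5 mm and 10.7 degrees, less where a joint would pass 70% of its speed; a pose out of reach is approached as far as the arm can. A call with a gripper value outside its range is refused whole. "grip" is the gripper's target within -1 to 1 (fully open at 1, half-way at 0, shut at -1), set as the call begins (left out, the last holds). The fingers move at their own pace and stop on an object; the grip force is fixed at half the most. Time passes only in rows, so rows that repeat a pose let the fingers close. It gives the time, the measured TCP pose, the force, the opening and the grip force at its end, in the units of the state.
- telemetry.get_obs(): the state, without advancing time (a new reading comes with each control period).
- viewer.snapshot(name): name is "scene" or "side" or "wrist"; returns the picture (480x640x3 uint8, red, green, blue); there is no depth.
- viewer.camera_info(name): a dict with "intrinsics" (3x3 intrinsics, pixels), "extrinsics" (4x4, takes a point from camera to world coordinates); the wrist camera has in their place "tool_from_camera" (4x4, takes a point from camera to tool coordinates, whose origin is the TCP and whose axes are the flange's). Camera axes: x right, y down, z forward; pixel columns grow to the right and rows downward; lengths in m; the calibration is good to about 2 mm. A picture is of the moment at which its call begins: read the wrist's pose just before it. camera_info takes no time and is no camera call.
- workorder.close_job(): hands the job in; it is judged then, once.
The state is a dict: "clock": time; "joint_pos": joint angles; "qvel": joint speeds; "tau": joint torques, N m; "tool_pos": TCP position; "orientation": TCP orientation; "force": force on the tool from outside, world axes, zero at the start; "moment": the same for the moment, N m; "opening": finger opening in m; "gripper_force": force on a finger pad.
Only numpy, scipy, OpenCV 4.12 (cv2) and the standard library are available. Lean on these libraries where they do the work, as an engineer would, in place of code of your own. Each camera call takes 0.05 s, during which the arm holds its last target. There are 200 camera calls.

### The job

The battery module with the round cone-shaped cap has finished charging. Push it deeper into the leaning dock, firmly but without ramming it, until its push-push latch trips, let it spring up, draw it out and stand it upright on its foot in the shallow metal tray, set down gently. Leave the module with the straight rib latched in its bay, and do not shift the tape roll, the card box or the spanner.

Things in the scene. Friction and masses are not known exactly. Their poses are not given: they have to be found in the camera images.
- dock: charging dock, fixed to the bench: grey housing 150 mm wide on a dark steel foot. Origin on the bench under the centre of its face; x from its front to its back, z up. The housing leans 32 degrees towards the user (-x of the dock), so modules go in and out along a line 32 degrees from vertical.
- dock_face (a point): centre of the sloping face, 98 mm above the bench, midway between the two bays. z points out of the face (the way a module is drawn), y runs along the row of bays, x up the slope. Face: x -32 to +62 mm, y -75 to +75 mm, then a flange to x = 92 mm.
- bay_left (a point): middle of the mouth of the bay at dock_face y = +45 mm; same axes. Mouth 35 mm (y) by 43 mm (x), flush with the face, bay square to it. Latch of both bays: the spring begins to give at about 6 N and takes 10 N at most; the latch trips somewhere 5 to 15 mm below the latched place, unseen and different each time; 1 mm on, a firm stop ends the stroke (12 to 25 N is a firm press).
- bay_right (a point): middle of the mouth of the bay at dock_face y = -45 mm; same axes and sizes. Let go after tripping, a module rises at about 0.1 m/s to 26 mm above its latched place and lies loose on the ejector. Pressed too little it returns to the latched place; pressed right in once more it latches again.
- guard_top (a point): middle of the upper cross bar of the tubular steel guard: two posts (at dock_face y = +82 and -82 mm) and two cross bars (85 and 162 mm out from the face), tube 8 to 10 mm, at dock_face x = 83 mm, square to the face. It hangs over the bays: a gripper pointing straight down meets it, one pointing along the bays does not.
- round_module: module to take out, loose, in either bay: grey block 40 (its x) x 32 (its y) x 66 mm with a black cone-shaped round cap 16 mm high (31 to 9 mm across), 82 mm in all, 0.11 to 0.23 kg. Origin at the centre of its foot, z to the cap, axes as dock_face. Latched, only the cap stands out (foot at dock_face z = -66 mm); sprung up, 26 mm of straight side too (foot at -40 mm).
- round_module_top (a point): centre of the flat top of the round module's cap, 82 mm from its foot
- rib_module: the other battery module, loose, latched in the other bay: the same grey block, but its black cap is flat with a straight rib 10 mm wide, 36 mm long; 82 mm in all. Origin at the centre of its foot. Must stay latched (foot at dock_face z = -66 mm).
- tray: shallow open aluminium tray, fixed, 120 (its x) x 160 (its y) mm, 25 mm high, walls 3 mm; origin under its centre on the bench
- tray_in (a point): centre of the tray's inner floor, 3 mm above the bench; the axes are the tray's
- relay_box: flat card box 62 x 95 x 22 mm lying loose before the dock; bystander
- tape_roll: roll of black tape, 68 mm across, 19 mm high, loose; bystander
- spanner: steel spanner, 187 mm long, 14 mm high, loose, before the dock; bystander
Things that resemble listed ones, but are neither listed nor needed, are in the scene too. Leave any blue look-alike of the round_module alone.

How it is judged:
By the outcome, as a careful person would: the job done as asked, in the order asked, and still so for the second after the job is handed in, with the robot touching nothing.
It also fails if it takes over 54 s, if anything falls off the work surface, if the arm or the gripper's body presses on something with over 40 N, if the wrist force passes 120 N, or if a joint passes its speed limit or range.

## Working session

There is one attempt and no reset: what is moved stays moved. The work goes in short steps, Python scripts to look and compute and a tool call to move; the robot and the scene stay as the last step left them, time stands still between calls to the robot, and variables do not carry over. Pictures are saved under pics/ and viewed, at most 10 in all, crops included, and the job is handed in when it is done.

Besides the shell and the picture viewer there is one more tool, called after "Emit:" as a command line: name --pt "numbers of a row" for each row, then --argument value for the rest. carry_out: Moves the arm, as the interface text tells. Its arguments: {"type":"object","properties":{"rows":{"type":"array"},"grip":{"type":"number"}},"required":["rows"]}

```bash
mkdir -p pics
cat > h.py <<'E'
import numpy as np,cv2
from plant import telemetry,viewer,workorder
from scipy.spatial.transform import Rotation as Ro
def snap(n,f):
    im=viewer.snapshot(n); cv2.imwrite('pics/'+f,im[:,:,::-1]); return im
def T():
    o=telemetry.get_obs(); M=np.eye(4); M[:3,3]=o['tool_pos']; M[:3,:3]=Ro.from_euler('xyz',o['orientation'],degrees=True).as_matrix(); return M
def cam(n,M=None):
    c=viewer.camera_info(n); K=np.array(c['intrinsics'])
    E=np.array(c['extrinsics']) if n!='wrist' else (T() if M is None else M)@np.array(c['tool_from_camera'])
    return K,E
def ray(C,p):
    K,E=C; d=E[:3,:3]@np.linalg.solve(K,[p[0],p[1],1]); return E[:3,3],d/np.linalg.norm(d)
def onz(C,p,z):
    o,d=ray(C,p); return o+d*(z-o[2])/d[2]
def tri(rs):
    A=sum(np.eye(3)-np.outer(d,d) for o,d in rs); b=sum((np.eye(3)-np.outer(d,d))@o for o,d in rs); return np.linalg.solve(A,b)
def proj(C,P):
    K,E=C; q=K@(E[:3,:3].T@(np.array(P)-E[:3,3])); return q[:2]/q[2]
E
python3 - <<'E'
from h import *
np.set_printoptions(precision=4,suppress=True)
print(telemetry.get_obs())
M=T()
for n in ['scene','side','wrist']:
    snap(n,n+'0.png'); print(n,*cam(n,M))
E
```

```text
{'clock': 0.0, 'joint_pos': array([ 16.5052,  20.5914,   0.6309,  -0.0194, -70.1361, -16.5078]), 'qvel': array([-0.0422,  0.091 ,  0.1547,  0.0447, -0.05  ,  0.0091]), 'tau': array([ -0.0008, -58.2727,  29.3058,   6.9975,   0.0069,  -0.0002]), 'tool_pos': array([ 0.6745, -0.0001,  0.2256]), 'orientation': array([179.9022,  -0.01  , -90.0092]), 'force': array([0.6613, 0.1445, 0.5643]), 'moment': array([-0.0124, -0.0086, -0.0194]), 'gripper_force': 0.0, 'opening': 0.0877824681946086}
scene [[605.0243   0.     324.0929]
 [  0.     605.0243 238.6568]
 [  0.       0.       1.    ]] [[ 0.7333 -0.4929  0.4684  0.023 ]
 [-0.6797 -0.5146  0.5226 -0.5647]
 [-0.0165 -0.7016 -0.7124  0.9603]
 [ 0.      0.      0.      1.    ]]
side [[615.7037   0.     314.7263]
 [  0.     615.7037 242.1366]
 [  0.       0.       1.    ]] [[-0.864  -0.1913  0.4657 -0.0059]
 [-0.5032  0.3598 -0.7857  0.9271]
 [-0.0173 -0.9132 -0.4071  0.6565]
 [ 0.      0.      0.      1.    ]]
wrist [[410.5649   0.     320.6292]
 [  0.     410.5649 239.375 ]
 [  0.       0.       1.    ]] [[-1.     -0.     -0.0017  0.6741]
 [-0.0005  0.951   0.3092 -0.0851]
 [ 0.0016  0.3092 -0.951   0.3852]
 [ 0.      0.      0.      1.    ]]
```

View pics/scene0.png

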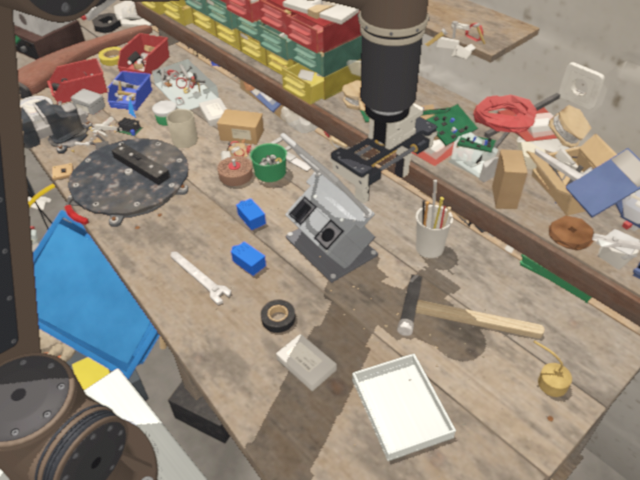

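View pics/side0.png

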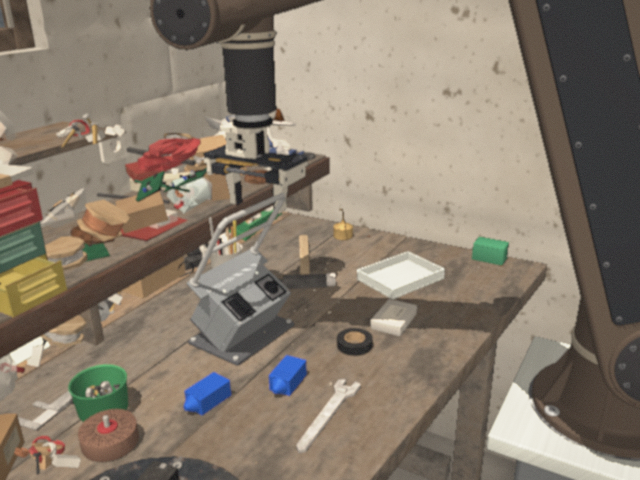

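View pics/wrist0.png

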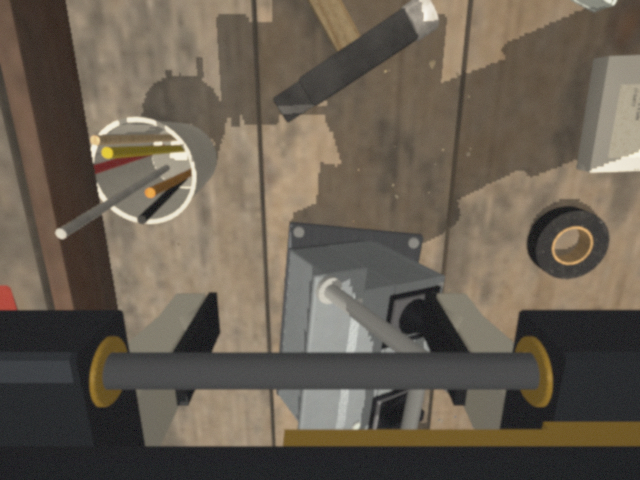

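Both fixed views show the dock with two modules. Candidates for the round module, as scene / side pixels:
- Near the tray: (328,234) / (268,287), with a round dot on its cap.
- The other bay: (300,208) / (238,303), which looks like the rib.
- Blue look-alikes: (250,213) and (248,258) in scene.

I'll check with one close crop.

Run:
```python
import cv2,numpy as np
a=cv2.imread('pics/scene0.png')[165:285,270:390]; b=cv2.imread('pics/side0.png')[240:360,185:305]
f=lambda i:cv2.resize(i,(400,400),interpolation=cv2.INTER_CUBIC)
cv2.imwrite('pics/crop1.png',np.hstack([f(a),f(b)]))
```

```text
(no output)
```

View pics/crop1.png

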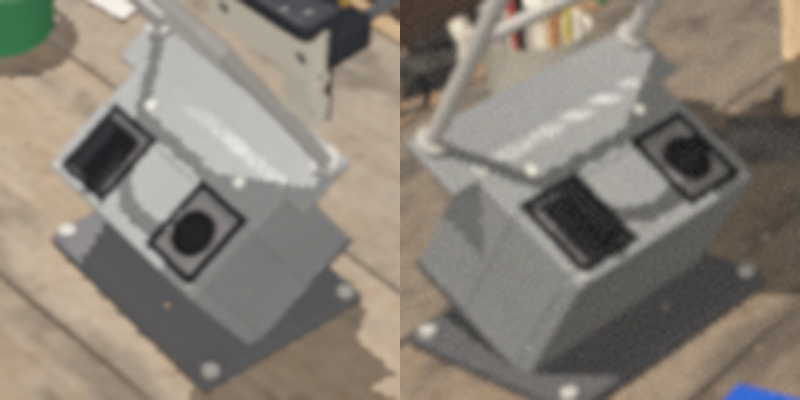

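The crop settles it. The bay nearer the tray holds the round cap on a grey block, and the other bay holds the rib. Next I fit the dock frame from the corners of both bay mouths.

```bash
cat >> h.py <<'E'
def kabsch(L,W):
    lc,wc=L.mean(0),W.mean(0); R=Ro.align_vectors(W-wc,L-lc)[0].as_matrix(); return R,wc-R@lc
E
python3 - <<'E'
from h import *
np.set_printoptions(precision=4,suppress=True)
S,D=cam('scene'),cam('side'); k=120/400
# order (+x+y),(+x-y),(-x-y),(-x+y)
sc=[(203,182),(245,217),(192,282),(150,243),(115,105),(153,140),(101,198),(62,162)]
sd=[(235,152),(278,112),(338,163),(293,202),(125,205),(170,175),(236,238),(183,268)]
W=np.array([tri([ray(S,(270+a[0]*k,165+a[1]*k)),ray(D,(185+b[0]*k,240+b[1]*k))]) for a,b in zip(sc,sd)])
L=np.array([[x*.0215,cy+y*.0175,0] for cy in(-.045,.045) for x,y in[(1,1),(1,-1),(-1,-1),(-1,1)]])
R,t=kabsch(L,W)
print(W,R,t,'res',np.linalg.norm(W-(L@R.T+t),axis=1))
print('tilt',np.degrees(np.arccos(R[2,2])),'yaw y',np.degrees(np.arctan2(-R[0,1],R[1,1])))
yaw=np.arctan2(-R[0,1],R[1,1]); RR=Ro.from_euler('zy',[yaw,-np.radians(32)]).as_matrix()
t[2]=.098; np.savez('dock.npz',R=RR,t=t)
for n,p in dict(round_top=(0,-.045,.016),guard=(.083,0,.162),gl=(.083,.082,.162),gr=(.083,-.082,.162)).items(): print(n,RR@p+t)
print(RR)
im=cv2.imread('pics/scene0.png'); hsv=cv2.cvtColor(im,cv2.COLOR_BGR2HSV)
for n,C,(x0,y0,x1,y1) in(('scene',S,(340,340,470,470)),('side',D,(350,245,450,300))):
    h=cv2.cvtColor(cv2.imread(f'pics/{n}0.png'),cv2.COLOR_BGR2HSV)
    m=np.zeros((480,640),np.uint8); m[y0:y1,x0:x1]=((h[:,:,1]<38)&(h[:,:,2]>125))[y0:y1,x0:x1]*255
    c=max(cv2.findContours(m,0,2)[0],key=cv2.contourArea); q=cv2.convexHull(c)[:,0]
    P=np.array([onz(C,p,.025)[:2] for p in q],np.float32); print(n,cv2.minAreaRect(P))
E
```

```text
[[0.6271 0.0899 0.1061]
 [0.6234 0.0477 0.1118]
 [0.581  0.0481 0.0878]
 [0.5853 0.0917 0.0837]
 [0.6349 0.1778 0.111 ]
 [0.6328 0.1387 0.11  ]
 [0.5894 0.1415 0.0846]
 [0.5936 0.1831 0.0857]] [[ 0.864   0.0875 -0.4958]
 [-0.0736  0.9962  0.0476]
 [ 0.498  -0.0046  0.8671]] [0.6084 0.1148 0.0976] res [0.0053 0.005  0.0069 0.0048 0.0045 0.0042 0.0043 0.0048]
tilt 29.871522301973542 yaw y -5.020321637435218
round_top [0.5966 0.07   0.1095]
guard [0.5927 0.1076 0.2792]
gl [0.5988 0.1892 0.283 ]
gr [0.5866 0.0259 0.2754]
[[ 0.8448  0.0742 -0.5299]
 [-0.0875  0.9962  0.    ]
 [ 0.5279  0.0464  0.848 ]]
scene ((0.4657318592071533, -0.25901591777801514), (0.17236652970314026, 0.1284380555152893), 66.33894348144531)
side ((0.45983120799064636, -0.23494493961334229), (0.193563312292099, 0.15539807081222534), 66.93009948730469)
```

Emit:
carry_out --pt "0.06 0 -0.1 0 0 0" --pt "0.06 0 -0.1 0 0 0" --pt "0.1 0.1 -0.12 0 0 0" --pt "0.1 0.205 -0.12 0 0 0" --pt "0.1 0.205 -0.12 0 0 0" --pt "0.1 0.205 -0.12 0 0 0" --grip -1

```text
clock: 0.9
tool_pos: [0.4671, -0.1006, 0.3475]
orientation: [-179.9, 0.0, -90.0]
force: [0.8, -0.5, 0.8]
opening: 0.0333
gripper_force: 0.0
```

```bash
cat >> h.py <<'E'
def dock():
    d=np.load('dock.npz'); return d['R'],d['t']
def goal(f,R=None,t=None):
    "pose along the bays with TCP at dock_face point f"
    if R is None: R,t=dock()
    M=np.eye(4); M[:3,:3]=np.c_[-R[:,0],R[:,1],-R[:,2]]; M[:3,3]=R@np.array(f)+t; return M
def rel(G):
    d=np.linalg.inv(T())@G; return np.r_[d[:3,3],Ro.from_matrix(d[:3,:3]).as_rotvec()].round(4)
E
python3 - <<'E'
from h import *
d=np.load('dock.npz'); R=Ro.from_euler('ZY',[np.radians(-5),np.radians(-32)]).as_matrix(); np.savez('dock.npz',R=R,t=d['t'])
print(R.round(3)); print(T().round(4),rel(goal((0,-.045,.22))),telemetry.get_obs()['clock'])
E
```

```text
[[ 0.845  0.087 -0.528]
 [-0.074  0.996  0.046]
 [ 0.53   0.     0.848]]
[[-4.000e-04 -1.000e+00  1.900e-03  4.671e-01]
 [-1.000e+00  4.000e-04  5.000e-04 -1.006e-01]
 [-5.000e-04 -1.900e-03 -1.000e+00  3.475e-01]
 [ 0.000e+00  0.000e+00  0.000e+00  1.000e+00]] [-0.1808 -0.0211  0.0631  0.4606 -0.4213  1.6102] 0.9
```

Emit:
carry_out --pt "-0.03 0 0 0.46 -0.42 1.61" --pt "-0.06 0 0 0.46 -0.42 1.61" --pt "-0.08 0 0 0.46 -0.42 1.61" --pt "-0.1 0 0 0.46 -0.42 1.61" --pt "-0.12 0 0.02 0.46 -0.42 1.61" --pt "-0.15 -0.01 0.04 0.46 -0.42 1.61" --pt "-0.18 -0.02 0.06 0.46 -0.42 1.61" --pt "-0.181 -0.021 0.063 0.46 -0.42 1.61"

```text
clock: 1.9
tool_pos: [0.4903, 0.0759, 0.2861]
orientation: [-173.9, 24.7, -160.9]
force: [0.5, -0.6, 0.0]
opening: 0.0004
gripper_force: 0.0
```

Run:
```python
from h import *
print(rel(goal((0,-.045,.10))),telemetry.get_obs()['joint_pos'].round(1))
```

```text
[-0.0093 -0.0087  0.1195  0.0949 -0.1058  0.3755] [  42.8  -15.5  -43.2   22.3  -44.  -128.7]
```

Emit:
carry_out --pt "-0.002 -0.002 0 0.095 -0.106 0.3755" --pt "-0.005 -0.005 0.01 0.095 -0.106 0.3755" --pt "-0.009 -0.009 0.04 0.095 -0.106 0.3755" --pt "-0.009 -0.009 0.07 0.095 -0.106 0.3755" --pt "-0.009 -0.009 0.07 0.095 -0.106 0.3755"

```text
clock: 2.52
tool_pos: [0.5302, 0.0691, 0.2269]
orientation: [-179.7, 31.7, 175.3]
force: [0.1, -0.5, 0.2]
opening: 0.0003
gripper_force: 0.0
```

Run:
```python
from h import *
M=T(); snap('wrist','w1.png'); R,t=dock()
print(rel(goal((0,-.045,.15))),(R.T@(M[:3,3]-t)).round(4),telemetry.get_obs()['joint_pos'].round(1))
C=cam('wrist',M)
for p in [(0,-.045,.016),(0,-.045,0),(0,.045,0)]: print(proj(C,R@p+t).round(0))
```

```text
[ 0.0068  0.007  -0.0003 -0.0018 -0.0041  0.0016] [ 0.0056 -0.0524  0.1485] [  35.3   -9.6  -57.2   50.9  -26.2 -173.6]
[332. 219.]
[331. 214.]
[448. 214.]
```

View pics/w1.png

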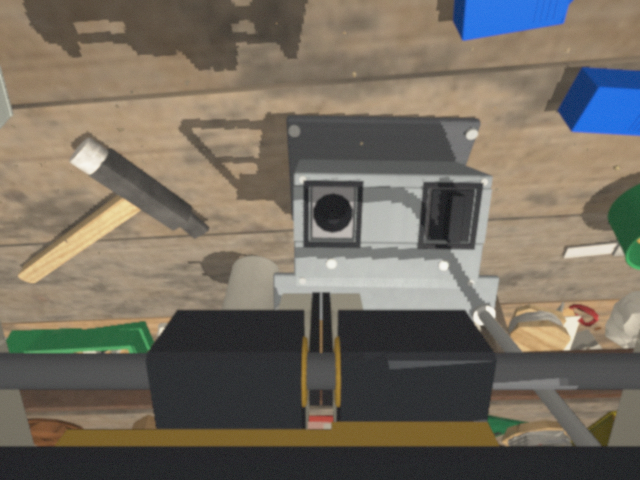

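The wrist view shows the round-cap mouth at (333,214), predicted (331,214), and the rib mouth at (450,215), predicted (448,214). The dock frame is good to about 1.5 mm. j3 and j6 are at their limits, so I'll twist back a little about the tool axis (harmless for pressing) and advance.

Emit:
carry_out --pt "0.003 0.003 0.01 0 0 -0.17" --pt "0.006 0.007 0.03 0 0 -0.2" --pt "0.006 0.008 0.06 0 0 -0.2" --pt "0.006 0.008 0.09 0 0 -0.2" --pt "0.006 0.008 0.09 0 0 -0.2"

```text
clock: 3.2
tool_pos: [0.5838, 0.0753, 0.1714]
orientation: [-173.1, 29.1, -171.6]
force: [-0.5, -1.7, -0.3]
opening: 0.0007
gripper_force: 0.0
```

```bash
cat >> h.py <<'E'
def st():
    R,t=dock(); o=telemetry.get_obs(); M=T()
    print('face',(R.T@(M[:3,3]-t)).round(4),'axis',(R.T@M[:3,2]).round(3),'j',o['joint_pos'].round(1),'F',(R.T@o['force']).round(1),'open',round(o['opening'],4),'t',o['clock'])
E
python3 - <<'E'
from h import *
R,t=dock(); t=t+R[:,1]*.0015; np.savez('dock.npz',R=R,t=t)
st(); print(rel(goal((0,-.045,.02))))
E
```

```text
face [ 0.021  -0.043   0.0735] axis [-0.037 -0.005 -0.999] j [  21.5    0.6  -58.1   72.4  -13.7 -173.6] F [-0.4 -1.8 -0.1] open 0.0007 t 3.2
[ 0.0189  0.0021  0.0542 -0.0008 -0.0378  0.2036]
```

```bash
cat > kin.py <<'E'
from h import *
from scipy.optimize import least_squares
J=[[16.5052,20.5914,.6309,-.0194,-70.1361,-16.5078],[42.8,-15.5,-43.2,22.3,-44,-128.7],[35.3,-9.6,-57.2,50.9,-26.2,-173.6],[21.5,.6,-58.1,72.4,-13.7,-173.6]]
P=[[.6745,-.0001,.2256],[.4903,.0759,.2861],[.5302,.0691,.2269],[.5838,.0753,.1714]]
O=[[179.9022,-.01,-90.0092],[-173.9,24.7,-160.9],[-179.7,31.7,175.3],[-173.1,29.1,-171.6]]
Rm=[Ro.from_euler('xyz',o,degrees=True) for o in O]
def e(a,x): return Ro.from_euler(a,x,degrees=True)
def chain(j,s4,s6):
    A=e('z',j[0]);B=A*e('y',j[1]);C=A*e('y',j[1]-j[2]);D=C*e('x',s4*j[3]);E=D*e('y',-j[4]);F=E*e('x',s6*j[5]); return A,B,C,D,E,F
E
python3 - <<'E'
from kin import *
np.set_printoptions(precision=4,suppress=True)
for s4 in(1,-1):
  for s6 in(1,-1):
    Cc=chain(J[0],s4,s6)[5].inv()*Rm[0]
    print(s4,s6,[round(np.degrees(((chain(j,s4,s6)[5]*Cc).inv()*r).magnitude()),1) for j,r in zip(J,Rm)])
E
```

```text
1 1 [np.float64(0.0), np.float64(168.9), np.float64(144.1), np.float64(170.6)]
1 -1 [np.float64(0.0), np.float64(44.6), np.float64(101.9), np.float64(144.8)]
-1 1 [np.float64(0.0), np.float64(135.6), np.float64(46.0), np.float64(45.8)]
-1 -1 [np.float64(0.0), np.float64(0.1), np.float64(0.2), np.float64(0.1)]
```

```bash
cat >> kin.py <<'E'
Cc=chain(J[0],-1,-1)[5].inv()*Rm[0]
X,Y,Z=np.eye(3)
def basis(j):
    A,B,C,D,E,F=chain(j,-1,-1)
    return np.c_[A.apply(X),A.apply(Y),Z,B.apply(Z),C.apply(X),C.apply(Z),E.apply(Y),E.apply(X)]
Am=np.vstack([basis(j) for j in J]); b=np.ravel(P)
prior=np.array([0.0,-.19,.4,.4,.4,0,0,.3]); lam=2e-3
q=np.linalg.lstsq(np.vstack([Am,lam*np.eye(8)]),np.r_[b,lam*prior],rcond=None)[0]
def fk(j): return basis(j)@q, chain(j,-1,-1)[5]*Cc
lo=np.array([-176.03,-82.01,-58.28,-173.87,-174.79,-173.66]);hi=np.array([176.03,121.73,71.71,95.51,-.11,173.66])
def ik(G,seeds,free=False):
    best=None; g=Ro.from_matrix(G[:3,:3])
    def f(j):
        p,r=fk(j); return np.r_[(p-G[:3,3])*20,(g.inv()*r).as_rotvec()]
    for s in seeds:
        k=least_squares(f,np.clip(s,lo+.01,hi-.01),bounds=(lo,hi),x_scale=30)
        if best is None or k.cost<best.cost: best=k
    return best.x,best.cost
def tw(G,a):
    H=G.copy(); H[:3,:3]=G[:3,:3]@Ro.from_rotvec([0,0,np.radians(a)]).as_matrix(); return H
E
python3 - <<'E'
from kin import *
np.set_printoptions(precision=3,suppress=True)
print(q,'res mm',(Am@q-b)*1e3, np.linalg.svd(Am)[1])
rng=np.random.default_rng(0); seeds=list(rng.uniform(lo,hi,(25,6)))+J
for z in(.15,.08,.016,.003):
  for a in(0,-20,-40,-90,180):
    j,c=ik(tw(goal((0,-.045,z)),a),seeds); print(z,a,j.round(1),'cost %.1e'%c)
E
```

```text
[ 0.    -0.001  0.197  0.601  0.463  0.001 -0.191  0.377] res mm [ 0.099 -0.142  0.083 -0.393  0.283 -0.493  0.479 -0.243  1.064 -0.255
  0.076 -0.653] [3.93  3.077 2.419 0.878 0.513 0.349 0.256 0.117]
0.15 0 [  37.    -9.7  -57.1   49.6  -26.8 -173.7] cost 1.2e-04
0.15 -20 [  36.3   -9.8  -58.2   52.8  -26.1 -156.5] cost 3.1e-30
0.15 -40 [  36.3   -9.8  -58.2   52.8  -26.1 -136.5] cost 5.0e-30
0.15 -90 [ 36.3  -9.8 -58.2  52.8 -26.1 -86.5] cost 8.1e-31
0.15 180 [ 36.3  -9.8 -58.2  52.8 -26.1   3.5] cost 3.5e-30
0.08 0 [  27.8   -0.6  -57.1   56.1  -16.4 -173.7] cost 3.4e-03
0.08 -20 [  26.6   -0.6  -58.3   62.7  -16.7 -160.2] cost 2.1e-03
0.08 -40 [  26.6   -0.6  -58.3   62.7  -16.7 -140.2] cost 2.1e-03
0.08 -90 [ 26.6  -0.6 -58.3  62.7 -16.7 -90.2] cost 2.1e-03
0.08 180 [ 26.6  -0.6 -58.3  62.7 -16.7  -0.2] cost 2.1e-03
0.016 0 [ 10.1   7.4 -58.3  95.5  -7.8 160.7] cost 5.6e-03
0.016 -20 [ -11.4    7.6  -45.4 -173.9   -0.1  109.2] cost 6.1e-03
0.016 -40 [  10.1    7.4  -58.3   95.5   -7.8 -159.3] cost 5.6e-03
0.016 -90 [  10.1    7.4  -58.3   95.5   -7.8 -109.3] cost 5.6e-03
0.016 180 [ 10.1   7.4 -58.3  95.5  -7.8 -19.3] cost 5.6e-03
0.003 0 [ -11.3    9.4  -44.6 -173.9   -0.1   89.1] cost 4.6e-03
0.003 -20 [ -11.3    9.4  -44.6 -173.9   -0.1  109.1] cost 4.6e-03
0.003 -40 [ -11.3    9.4  -44.6 -173.9   -0.1  129.1] cost 4.6e-03
0.003 -90 [ -11.1    9.4  -43.6 -169.7   -0.1  173.7] cost 6.1e-03
0.003 180 [ -11.3    9.4  -44.6 -173.9   -0.1  -90.9] cost 4.6e-03
```

```bash
cat > g.py <<'E'
from kin import *
rng=np.random.default_rng(1); seeds=list(rng.uniform(lo,hi,(6,6)))+[J[1],J[3],[-11,9,-44,-150,-5,90],[10,7,-50,90,-10,-160]]
def G(z,ax,ay,a,f=(0,-.045)):
    R,t=dock(); H=goal((f[0],f[1],z)); H[:3,:3]=R@e('x',ax).as_matrix()@e('y',ay).as_matrix()@R.T@H[:3,:3]; return tw(H,a)
if __name__=='__main__':
  for a in(0,180):
   for ax in(-20,-10,0,10,20):
    for ay in(-12,-6,0,6,12,18):
     r=[]
     for z in(.003,.06):
        j,c=ik(G(z,ax,ay,a),seeds); r.append((c<1e-6,j.round(0).tolist()))
     if r[0][0]: print(a,ax,ay,r)
E
time timeout 500 python3 g.py
```

```text
0 -20 0 [(np.True_, [28.0, 14.0, -57.0, 86.0, -34.0, 150.0]), (np.True_, [37.0, 8.0, -56.0, 70.0, -39.0, 160.0])]
0 -20 6 [(np.True_, [34.0, 15.0, -51.0, 65.0, -35.0, 166.0]), (np.True_, [40.0, 10.0, -50.0, 54.0, -41.0, 173.0])]
0 -20 18 [(np.True_, [37.0, 19.0, -36.0, 34.0, -44.0, -167.0]), (np.True_, [40.0, 13.0, -35.0, 30.0, -50.0, -164.0])]
0 -10 6 [(np.True_, [23.0, 11.0, -56.0, 78.0, -21.0, 164.0]), (np.False_, [33.0, 5.0, -55.0, 61.0, -28.0, 174.0])]
0 -10 12 [(np.True_, [32.0, 13.0, -47.0, 47.0, -28.0, -172.0]), (np.True_, [37.0, 7.0, -45.0, 37.0, -35.0, -166.0])]
0 -10 18 [(np.True_, [33.0, 15.0, -38.0, 28.0, -36.0, -156.0]), (np.True_, [36.0, 10.0, -37.0, 24.0, -42.0, -154.0])]
0 0 12 [(np.True_, [29.0, 11.0, -47.0, 37.0, -18.0, -157.0]), (np.True_, [33.0, 5.0, -45.0, 27.0, -27.0, -151.0])]
0 0 18 [(np.True_, [30.0, 14.0, -36.0, 16.0, -30.0, -138.0]), (np.True_, [32.0, 8.0, -35.0, 14.0, -37.0, -138.0])]
0 10 12 [(np.True_, [26.0, 11.0, -38.0, 5.0, -19.0, -122.0]), (np.True_, [28.0, 4.0, -38.0, 6.0, -26.0, -124.0])]
0 10 18 [(np.True_, [24.0, 13.0, -29.0, -3.0, -31.0, -112.0
[... 2049 characters left out ...]
0, -75.0, -14.0, 154.0]), (np.False_, [22.0, 1.0, -41.0, -40.0, -0.0, 107.0])]
180 20 -6 [(np.True_, [15.0, 9.0, -32.0, -48.0, -10.0, 120.0]), (np.False_, [26.0, 1.0, -46.0, -15.0, -0.0, 79.0])]
180 20 0 [(np.True_, [18.0, 10.0, -33.0, -33.0, -13.0, 103.0]), (np.True_, [23.0, 2.0, -39.0, -18.0, -12.0, 84.0])]
180 20 6 [(np.True_, [17.0, 11.0, -30.0, -27.0, -21.0, 98.0]), (np.True_, [21.0, 3.0, -33.0, -20.0, -23.0, 87.0])]
180 20 12 [(np.True_, [16.0, 12.0, -26.0, -24.0, -29.0, 95.0]), (np.True_, [19.0, 6.0, -28.0, -20.0, -33.0, 89.0])]
180 20 18 [(np.True_, [15.0, 15.0, -22.0, -22.0, -37.0, 94.0]), (np.True_, [17.0, 8.0, -23.0, -20.0, -41.0, 89.0])]
real	0m53.750s
user	0m53.443s
sys	0m0.099s
```

```bash
cat > g2.py <<'E'
from g import *
for ay in(9,10,11,12):
  for z in(.006,.016,.042,.08,.13):
    j,c=ik(G(z,0,ay,0,(-.006,-.045)),[[29,11,-47,37,-18,-157],[33,5,-45,27,-27,-151],J[3],J[2]]); print(ay,z,j.round(1),'%.0e'%c)
E
python3 g2.py
```

```text
9 0.006 [  23.4    9.3  -54.2   57.8  -12.2 -173.7] 7e-05
9 0.016 [  24.2    8.1  -54.5   57.1  -13.  -173.7] 2e-06
9 0.042 [  29.4    5.2  -52.4   45.1  -18.1 -165.8] 3e-29
9 0.08 [  34.     1.   -49.8   35.4  -25.1 -159.5] 1e-29
9 0.13 [  38.5   -4.5  -47.1   28.9  -33.8 -155.8] 1e-27
10 0.006 [  24.6    9.5  -53.3   54.   -13.2 -171.1] 1e-29
10 0.016 [  26.8    8.5  -52.3   48.5  -15.3 -167.4] 8e-30
10 0.042 [  30.7    5.6  -50.3   39.3  -20.2 -161.2] 4e-30
10 0.08 [  34.4    1.4  -48.1   31.9  -26.7 -156.4] 1e-29
10 0.13 [  38.4   -4.   -45.6   26.6  -35.1 -153.5] 1e-29
11 0.006 [  27.2   10.   -50.7   44.7  -15.8 -164.1] 1e-30
11 0.016 [  28.7    8.9  -49.9   41.1  -17.6 -161.6] 3e-29
11 0.042 [  31.5    6.1  -48.3   34.5  -22.1 -157.1] 4e-31
11 0.08 [  34.6    1.9  -46.4   28.8  -28.3 -153.5] 6e-31
11 0.13 [  38.2   -3.6  -44.1   24.4  -36.4 -151.4] 3e-30
12 0.006 [  28.8   10.4  -48.2   37.7  -18.1 -158.5] 3e-29
12 0.016 [  29.8    9.3  -47.6   35.2  -19.8 -156.7] 6e-30
12 0.042 [  32.     6.5  -46.3   30.4  -24.  -153.5] 5e-30
12 0.08 [  34.7    2.3  -44.7   26.   -29.9 -150.8] 4e-30
12 0.13 [  38.    -3.1  -42.6   22.4  -37.7 -149.3] 2e-29
```

Run:
```python
from g import *
st(); print(rel(G(.10,0,12,0,(-.006,-.045)))); print(rel(G(.03,0,12,0,(-.006,-.045))))
```

```text
face [ 0.021  -0.043   0.0735] axis [-0.037 -0.005 -0.999] j [  21.5    0.6  -58.1   72.4  -13.7 -173.6] F [-0.4 -1.8 -0.1] open 0.0007 t 3.2
[ 0.0278  0.0036 -0.0255 -0.0221  0.1709  0.2026]
[ 0.0252  0.0033  0.0445 -0.0221  0.1709  0.2026]
```

Emit:
carry_out --pt "0.01 0.001 -0.026 0 0.04 0.05" --pt "0.02 0.002 -0.026 -0.01 0.1 0.1" --pt "0.028 0.004 -0.026 -0.022 0.171 0.203" --pt "0.028 0.004 -0.026 -0.022 0.171 0.203" --pt "0.028 0.004 -0.026 -0.022 0.171 0.203"

```text
clock: 3.82
tool_pos: [0.5459, 0.0785, 0.1807]
orientation: [-180.0, 20.2, 175.3]
force: [0.2, -0.9, -0.0]
opening: 0.0006
gripper_force: 0.0
```

Run:
```python
from g import *
st(); print(rel(G(.10,0,12,0,(-.006,-.045)))); print(rel(G(.023,0,12,0,(-.006,-.045))))
```

```text
face [-0.0063 -0.0431  0.1015] axis [-0.205  0.002 -0.979] j [ 3.630e+01 -1.000e-01 -4.410e+01  2.460e+01 -3.290e+01 -1.502e+02] F [ 0.2 -0.9 -0.1] open 0.0006 t 3.825
[-0.0006 -0.0019  0.0014  0.0015  0.0027  0.0057]
[-0.0164 -0.0021  0.0768  0.0015  0.0027  0.0057]
```

Emit:
carry_out --pt "-0.004 -0.002 0.02 0.001 0.003 0.006" --pt "-0.008 -0.002 0.04 0.001 0.003 0.006" --pt "-0.012 -0.002 0.058 0.001 0.003 0.006" --pt "-0.0145 -0.002 0.068 0.001 0.003 0.006" --pt "-0.0158 -0.002 0.074 0.001 0.003 0.006" --pt "-0.0158 -0.002 0.074 0.001 0.003 0.006"

```text
clock: 4.58
tool_pos: [0.585, 0.0722, 0.1152]
orientation: [179.9, 19.8, 174.8]
force: [-0.4, 0.3, 0.8]
opening: 0.0003
gripper_force: 0.0
```

Run:
```python
from g import *
st(); M=T(); snap('wrist','w2.png'); print(rel(G(.023,0,12,0,(-.006,-.045))))
```

```text
face [-0.0076 -0.046   0.025 ] axis [-0.212 -0.    -0.977] j [  30.6    8.4  -47.    32.7  -21.4 -155. ] F [0.1 0.2 0.9] open 0.0003 t 4.575
[-0.0018  0.0008  0.0019  0.0002 -0.0036 -0.0035]
```

View pics/w2.png

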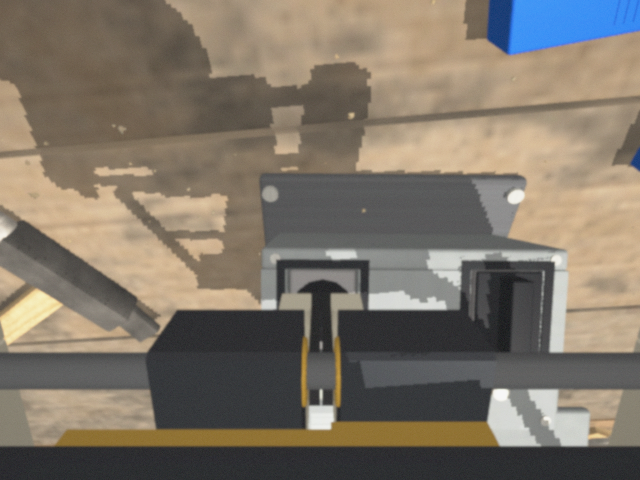

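The fingers at (320,300) are centred over the round cap's mouth, which spans columns 279–368. I press along the bay in small steps.

Emit:
carry_out --pt "-0.0005 0.0008 0.002 0 0 0" --pt "-0.001 0.0008 0.004 0 0 0" --pt "-0.0014 0.0008 0.006 0 0 0" --pt "-0.0018 0.0008 0.008 0 0 0" --pt "-0.0022 0.0008 0.01 0 0 0" --pt "-0.0022 0.0008 0.01 0 0 0"

```text
clock: 5.38
tool_pos: [0.591, 0.0731, 0.107]
orientation: [179.9, 19.8, 174.8]
force: [-1.7, 0.3, 5.4]
opening: 0.0006
gripper_force: 2.7
```

```bash
python3 -c "
from h import *
st()"
```

```text
face [-0.0069 -0.0446  0.0149] axis [-0.211  0.001 -0.978] j [  29.8    9.5  -47.5   34.8  -19.8 -156.6] F [1.4 0.1 5.4] open 0.0006 t 5.375
```

Emit:
carry_out --pt "-0.0002 0 0.001 0 0 0" --pt "-0.0004 0 0.002 0 0 0" --pt "-0.0006 0 0.003 0 0 0" --pt "-0.0008 0 0.004 0 0 0" --pt "-0.001 0 0.005 0 0 0"

```text
clock: 6.0
tool_pos: [0.5937, 0.0729, 0.1029]
orientation: [179.9, 19.8, 174.8]
force: [-2.6, 0.6, 6.2]
opening: 0.0004
gripper_force: 3.1
```

```bash
python3 -c "
from h import *
st()"
```

```text
face [-0.0068 -0.0445  0.01  ] axis [-0.211  0.001 -0.978] j [  29.3   10.1  -47.8   36.   -18.9 -157.4] F [1.  0.3 6.6] open 0.0004 t 6.0
```

Emit:
carry_out --pt "-0.0002 0 0.001 0 0 0" --pt "-0.0004 0 0.002 0 0 0" --pt "-0.0006 0 0.003 0 0 0"

```text
clock: 6.38
tool_pos: [0.5953, 0.0728, 0.1003]
orientation: [179.9, 19.8, 174.8]
force: [-2.2, 0.2, 6.9]
opening: 0.0004
gripper_force: 3.3
```

Emit:
carry_out --pt "-0.0002 0 0.001 0 0 0" --pt "-0.0004 0 0.002 0 0 0"

```text
clock: 6.62
tool_pos: [0.5964, 0.0727, 0.0986]
orientation: [179.9, 19.8, 174.8]
force: [-2.4, -0.2, 6.5]
opening: 0.0005
gripper_force: 3.4
```

Emit:
carry_out --pt "-0.0002 0 0.001 0 0 0" --pt "-0.0004 0 0.002 0 0 0"

```text
clock: 6.88
tool_pos: [0.5976, 0.0727, 0.0975]
orientation: [179.9, 19.9, 174.8]
force: [-12.2, 0.3, 20.8]
opening: 0.0005
gripper_force: 11.8
```

Emit:
carry_out --pt "-0.0002 0 0.001 0 0 0" --pt "-0.0003 0 0.0015 0 0 0"

```text
clock: 7.12
tool_pos: [0.5988, 0.0729, 0.0977]
orientation: [179.8, 20.0, 174.8]
force: [-19.3, 0.4, 30.9]
opening: 0.0004
gripper_force: 18.1
```

The stop is reached: force jumped from 7 N to about 24 N, then about 36 N. My last step was more than was needed. Retreating along the bay.

Emit:
carry_out --pt "0.0012 0 -0.006 0 0 0" --pt "0.0032 0 -0.015 0 0 0" --pt "0.0053 0 -0.025 0 0 0" --pt "0.0075 0 -0.035 0 0 0" --pt "0.01 0 -0.05 0 0 0" --pt "0.014 0 -0.07 0 0 0" --pt "0.018 0 -0.09 0 0 0" --pt "0.018 0 -0.09 0 0 0"

```text
clock: 8.12
tool_pos: [0.5504, 0.0771, 0.1748]
orientation: [179.8, 19.9, 174.8]
force: [0.3, 0.1, -0.3]
opening: 0.0007
gripper_force: 0.0
```

Run:
```python
from g import *
st(); im=snap('wrist','w3.png'); s=snap('side','s3.png'); c=snap('scene','c3.png')
f=lambda i:cv2.resize(i,(400,400),interpolation=cv2.INTER_CUBIC)
cv2.imwrite('pics/crop3.png',np.hstack([f(s[200:360,165:325]),f(c[150:310,260:420])])[:,:,::-1])
print(rel(G(.09,0,12,0,(-.006,-.045))))
```

```text
face [-0.0055 -0.0442  0.094 ] axis [-0.21   0.002 -0.978] j [  35.6    0.9  -43.8   24.3  -32.2 -150. ] F [ 0.1  0.1 -0.4] open 0.0007 t 8.125
[-0.0012 -0.0001  0.0022  0.0002 -0.0045 -0.0035]
```

View pics/crop3.png

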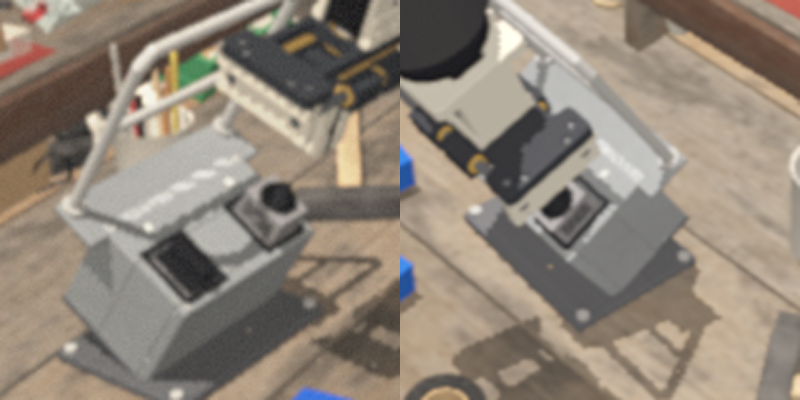

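The round module at side-crop (270,210) has sprung up with its straight sides showing, and the rib module is still flush. I open and descend along the bay.

Emit:
carry_out --pt "0 0 0 0 0 0" --pt "0 0 0 0 0 0" --pt "-0.0042 0 0.02 0 0 0" --pt "-0.0085 0 0.04 0 0 0" --pt "-0.0125 0 0.06 0 0 0" --pt "-0.016 -0.0005 0.075 0 0 0" --pt "-0.0178 -0.0005 0.083 0 0 0" --pt "-0.0178 -0.0005 0.083 0 0 0" --grip 0.4

```text
clock: 9.28
tool_pos: [0.5949, 0.0715, 0.1006]
orientation: [180.0, 19.7, 174.8]
force: [0.1, 0.7, -1.6]
opening: 0.061
gripper_force: 0.0
```

Run:
```python
from g import *
st(); print(rel(G(.007,0,12,0,(-.006,-.045))))
```

```text
face [-0.0069 -0.0459  0.0074] axis [-0.213 -0.001 -0.977] j [  29.1   10.4  -47.7   36.1  -18.8 -157.3] F [-0.8  0.7 -1.4] open 0.061 t 9.275
[-0.0009  0.0009  0.0002 -0.0007 -0.005  -0.0038]
```

Close, with a small y correction.

Emit:
carry_out --pt "0 0.001 0 0 0 0" --pt "0 0.001 0 0 0 0" --pt "0 0.001 0 0 0 0" --pt "0 0.001 0 0 0 0" --pt "0 0.001 0 0 0 0" --pt "0 0.001 0 0 0 0" --grip -1

```text
clock: 10.02
tool_pos: [0.5953, 0.0732, 0.1016]
orientation: [179.9, 19.8, 174.8]
force: [-1.0, -0.1, 2.3]
opening: 0.0318
gripper_force: 29.9
```

```bash
python3 -c "
from h import *
st()"
```

```text
face [-0.0062 -0.0441  0.008 ] axis [-0.211  0.001 -0.977] j [  29.2   10.3  -47.7   36.1  -18.8 -157.4] F [ 0.4 -0.2  2.5] open 0.0318 t 10.025
```

Emit:
carry_out --pt "0.0011 0 -0.005 0 0 0" --pt "0.0027 0 -0.0125 0 0 0" --pt "0.0045 0 -0.021 0 0 0" --pt "0.0066 0 -0.031 0 0 0" --pt "0.009 0 -0.042 0 0 0" --pt "0.0115 0 -0.054 0 0 0" --pt "0.0141 0 -0.066 0 0 0" --pt "0.0168 0 -0.079 0 0 0"

```text
clock: 11.02
tool_pos: [0.5522, 0.0767, 0.1707]
orientation: [179.9, 19.8, 174.8]
force: [0.2, -0.4, -1.0]
opening: 0.032
gripper_force: 29.9
```

```bash
cat > g3.py <<'E'
from g import *
# module in tool: module axis is face z; foot centre at face (0,-.045,-.040) when TCP at grasp
Gr=G(.008,0,12,0,(-.0062,-.045)); R,t=dock(); Mo=np.eye(4); Mo[:3,:3]=R; Mo[:3,3]=R@[0,-.045,-.040]+t
TM=np.linalg.inv(Gr)@Mo
def place(x,y,z,yaw):
    W=np.eye(4); W[:3,:3]=e('z',yaw).as_matrix(); W[:3,3]=[x,y,z]; return W@np.linalg.inv(TM)
E
python3 - <<'E'
from g3 import *
st()
for yaw in(0,-5,-30,-60,-90,30,60,90,120):
    for z in(.003,.13):
        j,c=ik(place(.465,-.25,z,yaw),seeds+[[29,11,-47,37,-18,-157],[10,10,-20,0,-70,-100]]); print(yaw,z,j.round(1),'%.0e'%c)
E
```

```text
face [-0.0062 -0.0443  0.0896] axis [-0.212  0.001 -0.977] j [  35.4    1.4  -44.    24.6  -31.7 -150.2] F [-0.3 -0.3 -1. ] open 0.032 t 11.025
0 0.003 [ -6.1  23.1 -23.2   1.5 -55.7 -84.9] 7e-30
0 0.13 [ -6.1  15.3 -15.2   1.3 -71.4 -84.5] 1e-29
-5 0.003 [ -6.7  23.3 -22.4   0.4 -56.3 -88.6] 7e-30
-5 0.13 [ -6.7  15.5 -14.5   0.4 -72.  -88.5] 7e-30
-30 0.003 [  -9.9   23.7  -19.6   -4.8  -58.2 -107.2] 2e-30
-30 0.13 [  -9.9   16.   -11.9   -4.3  -73.4 -108.5] 1e-29
-60 0.003 [ -13.3   22.9  -18.5  -10.4  -57.3 -130.4] 3e-30
-60 0.13 [ -13.2   15.1  -11.1   -9.2  -72.3 -133.3] 1e-30
-90 0.003 [ -15.5   20.9  -20.   -14.5  -53.2 -155.4] 6e-30
-90 0.13 [ -15.4   12.8  -12.8  -12.5  -68.1 -159.6] 2e-30
30 0.003 [ -2.6  21.3 -29.    8.4 -50.2 -63.4] 7e-30
30 0.13 [ -2.5  13.1 -20.4   7.  -66.8 -60.8] 3e-30
60 0.003 [ -0.3  18.5 -36.1  15.5 -42.4 -41.8] 7e-30
60 0.13 [  0.   10.  -26.5  12.  -60.2 -36.6] 5e-30
90 0.003 [ -0.   15.5 -43.   22.1 -33.5 -18.8] 4e-28
90 0.13 [  0.9   6.4 -32.   15.1 -52.8 -10.2] 8e-30
120 0.003 [ -1.7  13.  -47.4  24.5 -25.2   9.8] 6e-30
120 0.13 [ -0.2   3.5 -35.   14.4 -46.3  20.7] 7e-27
```

Emit:
carry_out --pt "0 -0.01 0 0 0 0" --pt "0 -0.03 0 0 0 0" --pt "0 -0.06 -0.005 0 0 0" --pt "0 -0.095 -0.01 0 0 0" --pt "0 -0.13 -0.015 0 0 0" --pt "0 -0.16 -0.02 0 0 0" --pt "0 -0.18 -0.02 0 0 0" --pt "0 -0.19 -0.02 0 0 0"

```text
clock: 12.02
tool_pos: [0.5283, -0.1132, 0.1882]
orientation: [179.9, 19.7, 174.7]
force: [0.0, 0.5, -0.5]
opening: 0.0317
gripper_force: 29.9
```

Run:
```python
from g3 import *
print(T()[:3,3]); print(rel(place(.465,-.25,.11,-5))); print(place(.465,-.25,.11,-5)[:3,3])
```

```text
[ 0.52829537 -0.11324746  0.18817038]
[ 0.0634 -0.1421  0.009   0.0013  0.5541 -0.005 ]
[ 0.45882359 -0.24945963  0.158     ]
```

Emit:
carry_out --pt "0.004 -0.01 0 0 0.04 0" --pt "0.013 -0.03 0 0 0.11 0" --pt "0.023 -0.05 0 0 0.2 0" --pt "0.034 -0.075 0.002 0 0.3 0" --pt "0.045 -0.1 0.004 0 0.4 0" --pt "0.055 -0.12 0.006 0.001 0.48 -0.003" --pt "0.061 -0.137 0.008 0.001 0.53 -0.005" --pt "0.0634 -0.142 0.009 0.001 0.554 -0.005"

```text
clock: 13.02
tool_pos: [0.4594, -0.2488, 0.1572]
orientation: [180.0, -12.1, 175.0]
force: [-0.0, 0.0, -1.3]
opening: 0.0318
gripper_force: 29.9
```

Run:
```python
from g3 import *
S,D=cam('scene'),cam('side'); M=T(); mp=M@TM
print(M[:3,3],'mod foot',mp[:3,3].round(4),'axis',mp[:3,2].round(3))
s=snap('scene','c4.png'); d=snap('side','d4.png'); w=snap('wrist','w4.png'); C=cam('wrist',M)
for i,Cx in((s,S),(d,D)):
    for p in(mp[:3,3],mp[:3,3]+.066*mp[:3,2]): cv2.circle(i,tuple(int(v) for v in proj(Cx,p)),2,(255,0,0),-1)
f=lambda i:cv2.resize(i,(400,400))
cv2.imwrite('pics/crop4.png',np.hstack([f(s[270:470,300:500]),f(d[140:340,300:500])])[:,:,::-1])
```

```text
[ 0.45943184 -0.24877676  0.15722323] mod foot [ 0.4655 -0.2493  0.1092] axis [ 0.002 -0.001  1.   ]
```

View pics/crop4.png

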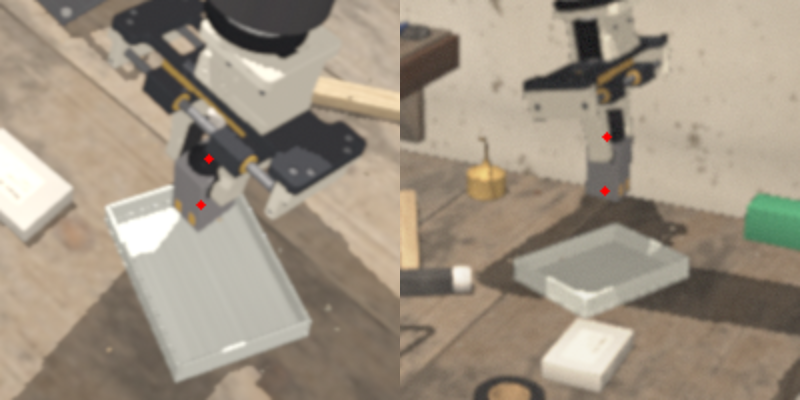

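View pics/w4.png

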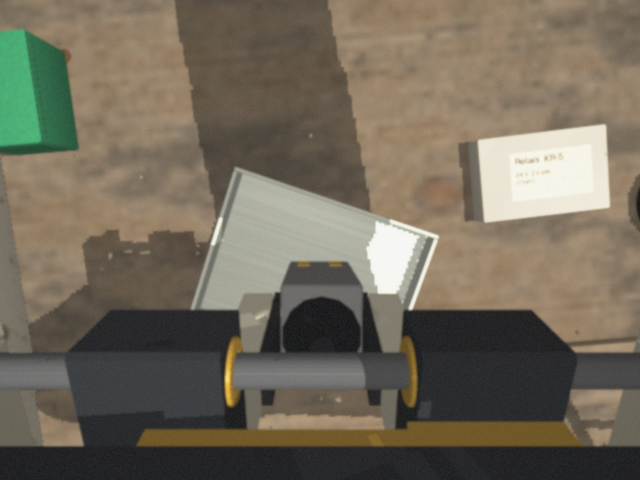

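The module is held upright in both views, with its foot near scene-crop (200,225). The tray rim corners are at scene px (353,374) and (455,431), and side px (357,271) and (444,271). I compute the tray centre from these.

Run:
```python
from g3 import *
S,D=cam('scene'),cam('side')
a,b=onz(S,(353,374),.025),onz(S,(455,431),.025); c,d=onz(D,(357,271),.025),onz(D,(444.5,270.5),.025)
print(a,b,(a+b)/2,np.linalg.norm(a-b)); print(c,d,(c+d)/2,np.linalg.norm(c-d))
m=((a+b)/2+(c+d)/2)/2; print(m, T()@TM@[0,0,0,1]); print(rel(place(m[0],m[1],.02,-5)))
```

```text
[ 0.44566245 -0.16161836  0.025     ] [ 0.49153727 -0.35362459  0.025     ] [ 0.46859986 -0.25762148  0.025     ] 0.19741046235347434
[ 0.550489   -0.19753739  0.025     ] [ 0.37736234 -0.29341363  0.025     ] [ 0.46392567 -0.24547551  0.025     ] 0.19790173061470462
[ 0.46626277 -0.25154849  0.025     ] [ 0.46591835 -0.24846608  0.10991315  1.        ]
[-0.0193 -0.0031  0.0878  0.0001  0.0006  0.0014]
```

Emit:
carry_out --pt "-0.002 0 0.01 0 0 0" --pt "-0.006 0 0.028 0 0 0" --pt "-0.01 -0.001 0.046 0 0 0" --pt "-0.014 -0.002 0.064 0 0 0" --pt "-0.017 -0.003 0.077 0 0 0" --pt "-0.019 -0.003 0.086 0 0 0" --pt "-0.02 -0.003 0.092 0 0.001 0.001" --pt "-0.02 -0.003 0.092 0 0.001 0.001"

```text
clock: 14.18
tool_pos: [0.4598, -0.2511, 0.064]
orientation: [180.0, -12.0, 175.0]
force: [0.1, 0.8, -0.7]
opening: 0.0318
gripper_force: 29.9
```

Run:
```python
from g3 import *
m=T()@TM; print(m[:3,3].round(4),m[:3,2].round(4)); st(); print(rel(place(m[0,3],m[1,3],.003,-5)))
```

```text
[ 0.466  -0.2516  0.016 ] [ 7.e-04 -2.e-04  1.e+00]
face [-0.1165 -0.379   0.0327] axis [-0.695  0.    -0.719] j [ -6.9  22.5 -21.4   0.5 -58.1 -88.4] F [-0.4  0.8 -0.6] open 0.0318 t 14.175
[-0.0027  0.      0.0127  0.     -0.0007  0.0007]
```

Foot about 13 mm above the floor; I lower slowly.

Emit:
carry_out --pt "-0.0006 0 0.003 0 0 0" --pt "-0.0013 0 0.006 0 0 0" --pt "-0.0018 0 0.0085 0 0 0" --pt "-0.0021 0 0.01 0 0 0" --pt "-0.0021 0 0.01 0 0 0"

```text
clock: 14.8
tool_pos: [0.4598, -0.2511, 0.0538]
orientation: [180.0, -12.0, 175.0]
force: [0.5, 0.4, -0.8]
opening: 0.0318
gripper_force: 29.9
```

Emit:
carry_out --pt "-0.0002 0 0.0007 0 0 0" --pt "-0.0003 0 0.0015 0 0 0" --pt "-0.0003 0 0.0015 0 0 0"

```text
clock: 15.18
tool_pos: [0.4598, -0.2511, 0.0524]
orientation: [180.0, -12.0, 175.0]
force: [-0.5, -0.4, -0.6]
opening: 0.0315
gripper_force: 29.9
```

Emit:
carry_out --pt "-0.0001 0 0.0005 0 0 0" --pt "-0.0002 0 0.001 0 0 0" --pt "-0.0002 0 0.001 0 0 0"

```text
clock: 15.55
tool_pos: [0.4598, -0.2511, 0.0514]
orientation: [180.0, -12.0, 175.0]
force: [0.3, -0.5, -0.7]
opening: 0.0316
gripper_force: 29.9
```

Emit:
carry_out --pt "-0.0001 0 0.0005 0 0 0" --pt "-0.0001 0 0.0005 0 0 0"

```text
clock: 15.8
tool_pos: [0.4599, -0.2512, 0.0511]
orientation: [180.0, -12.0, 175.0]
force: [-0.3, 0.6, 0.7]
opening: 0.0322
gripper_force: 29.9
```

Emit:
carry_out --pt "-0.0001 0 0.0005 0 0 0" --pt "-0.0001 0 0.0005 0 0 0"

```text
clock: 16.05
tool_pos: [0.4601, -0.2512, 0.051]
orientation: [-180.0, -12.0, 175.1]
force: [-0.3, 0.8, 4.5]
opening: 0.0319
gripper_force: 29.9
```

Emit:
carry_out --pt "0 0 0.0003 0 0 0" --pt "0 0 0.0003 0 0 0"

```text
clock: 16.3
tool_pos: [0.4602, -0.2513, 0.0509]
orientation: [-180.0, -12.0, 175.1]
force: [-0.4, 1.0, 7.8]
opening: 0.0315
gripper_force: 29.9
```

Touching the floor at about 8 N. I open gently, then back off straight up.

Emit:
carry_out --pt "0 0 0 0 0 0" --pt "0 0 0 0 0 0" --pt "0 0 0 0 0 0" --pt "0 0 0 0 0 0" --grip 0.4

```text
clock: 16.8
tool_pos: [0.4597, -0.2511, 0.0499]
orientation: [180.0, -12.0, 175.0]
force: [-0.7, 0.2, -1.3]
opening: 0.0604
gripper_force: 0.0
```

Emit:
carry_out --pt "0.001 0 -0.005 0 0 0" --pt "0.0042 0 -0.02 0 0 0" --pt "0.0085 0 -0.04 0 0 0" --pt "0.0137 0 -0.065 0 0 0" --pt "0.02 0 -0.095 0 0 0" --pt "0.026 0 -0.125 0 0 0" --pt "0.03 0 -0.14 0 0 0" --pt "0.03 0 -0.14 0 0 0"

```text
clock: 17.8
tool_pos: [0.46, -0.2512, 0.1944]
orientation: [180.0, -11.9, 175.0]
force: [1.3, 0.2, -0.4]
opening: 0.0613
gripper_force: 0.0
```

Run:
```python
from h import *
s=snap('scene','c5.png'); d=snap('side','d5.png')
cv2.imwrite('pics/crop5.png',np.hstack([cv2.resize(s[150:470,170:490],(400,400)),cv2.resize(d[180:440,185:445],(400,400))])[:,:,::-1])
st()
```

```text
face [-0.0491 -0.3788  0.1421] axis [-0.696  0.001 -0.718] j [ -6.9  15.  -13.2   0.4 -73.9 -88.2] F [-1.3 -0.4 -1.4] open 0.061 t 17.9
```

View pics/crop5.png

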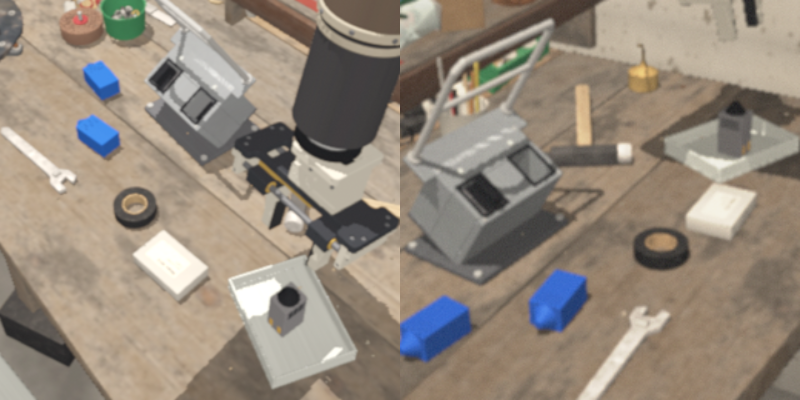

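The round module stands upright in the tray, at scene-crop (288,310). The rib module is still latched, and the tape roll, card box and spanner haven't moved. Handing in.

```bash
python3 -c "
from h import *
print(workorder.close_job())"
```

```text
the job is handed in; nothing more can be done
None
```

The job is handed in at about 18 s of the 54 s: the round module was tripped, drawn out and stands upright in the tray, and the last pictures show the rib module still latched and the bystanders unmoved; my final press peaked at about 36 N, above the 12–25 N firm range.

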